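# Load the stopper dryer and start it with its locking toggle

## Robot

A 6-joint arm with a two-finger parallel gripper is mounted at the origin on a cart in front of the work surface, level with it; the furniture and walls round the work are solid. World frame = base frame: x ahead of the robot, y to its left, z up, the work surface at z = 0. Lengths are in mm, angles in rad, forces in N, time in s.
With the tool pointing down it reaches from about 375 to 750 mm from the base axis. Payload 9 kg.
Tool frame: the origin (TCP) lies at the very end of the fingers, on their centre line; the grasp point (between the pads) lies 19 mm behind it (env.tcp_to_grasp is the distance from the TCP to the grasp point, in mm); z points along the fingers, x is the direction in which the jaws open and shut, and the axes are right-handed (so a half turn about z gives the same grasp; the last joint's range is limited). The gripper opens to 85 mm and grips with 20 to 120 N. Pads are 22 mm wide; open, the fingers measure 114 mm over their backs; the gripper's body (76 mm by 85 mm) begins 54 mm behind the grasp point. The pads swing forward as they close: fully open they stand 13 mm farther back than shut.
Start: joints at [1.132, 0.104, 0.097, 1.564, 0, 1.353], TCP at [131.408, 585.464, 231.331] pointing down, gripper open.
Joint ranges: [-2.99, 2.99], [-0.84, 1.86], [-1.1, 1.16], [-1.84, 2.11], [-1.51, 1.56], [-3.14, 3.14]. Speed limits (rad/s): [2.22, 2.22, 2.57, 3.14, 3.14, 3.14].

## Interface

Orientations are given as a unit quaternion [x, y, z, w].
In Python, from plant import env gives the robot as it stands. Calls block until the motion is done:
- env.movep(position, orientation): joint-space move of the TCP to a pose.
- env.move_l(position, orientation=None, feed=150, threshold=None): straight line of the TCP; orientation=None keeps the orientation; feed is the mean speed in mm/s. With threshold (N) it stops when the force on the tool has changed by that much, and returns True; else False.
- env.move_j(angles): joint-space move.
- env.move_gripper(opening, force=None): finger opening in mm; force is the grip in N (None keeps the last); returns when the fingers have stopped.
- env.dwell(seconds).
- env.inverse_kinematics(position, orientation): joint angles nearest the present ones, or None.
- env.read_camera(name): name is "side" or "top" or "wrist"; returns the picture (384x512x3 uint8, blue, green, red); there is no depth.
- env.camera_params(name): a dict with "fovy" (degrees; the focal length in pixels is half the picture's height over the tangent of half this angle, whatever the lens; pixels are square), "cx", "cy" (the principal point, pixels), "rvec" (rotation vector, rad) and "tvec" (3), from world to camera coordinates, as OpenCV has them; the wrist camera has in their place "hand_eye" (4x4, takes a point from camera to tool coordinates, whose origin is the TCP and whose axes are the tool frame's). Camera axes: x right, y down, z forward; pixel columns grow to the right and rows downward; lengths in mm; the calibration is good to about 2 mm. A picture is of the moment at which its call begins: read the wrist's pose just before it. camera_params takes no time and is no camera call.
A pose or a line that the arm cannot do raises env.IKError and nothing moves.
- env.close_job(): hands the job in, once; it reports no verdict.
Trained networks look in the newest picture that a camera, given by its name, has taken for a name from the list of things; names that differ only in an ending like _2 or _b are one class to them, and where a whole thing is asked for, a point or a joint stands for the part that bears it (a point fixed in the world has none). Each returns a list of dicts, best first, with "score" (0 to 1); they miss things now and then, are a little off and sometimes report something else, mostly with a low value. They report only what shows in the picture. A call takes as long as a camera call. They do not tell look-alikes from the thing itself.
- env.look_for(query, camera): "bbox" ([left, top, right, bottom] in pixels, round what is visible of it).
- env.trace(query, camera): "mask" (384x512 bool, what is visible of it) and "bbox" ([left, top, right, bottom] in pixels, round what is visible of it).
Readings, each from a call of its own:
- env.current_clock(): time.
- env.current_qpos(): joint angles.
- env.current_qd(): joint speeds.
- env.current_tau(): joint torques, N m.
- env.current_tool_pos(): TCP position.
- env.current_ee_rot(): TCP orientation.
- env.current_wrist_force(): force on the tool from outside, world axes, zero at the start.
- env.current_moment(): the same for the moment, N m.
- env.current_grip_width(): finger opening in mm.
Only numpy, scipy, OpenCV 4.12 (cv2) and the standard library are available. Lean on these libraries where they do the work, as an engineer would, in place of code of your own. Each camera call takes 0.05 s, during which the arm holds its last target.

## Task

Load the little warm-air dryer and start it: draw the steel pouring tray out from under the small aluminium rack, tip all five tube stoppers from its spout into the dryer's basket, and stand the empty tray back down flat on the bench. Once the stoppers are all in the basket, switch the dryer on: its toggle is locked, so lift the black collar, throw the lever right over to the side of the pilot lens and let the collar drop back home. Leave the two cups and the reagent bottle standing where they are.

Things in the scene. Friction and masses are not known exactly. Their poses are not given: they have to be found in the camera images.
- tray: Loose steel pouring tray, 0.16 kg, 163 x 70 mm, walls 24 high and 3 thick, floor 2.5 mm. Origin on its underside, mid-width; own -x points out of the spout, +x to the handle end, z up. The 70 mm wide pan runs from x = -20 to +78 mm, then tapers to the spout, open at x = -85 mm without a lip. At the start it stands on the bench with pan and handle under the rack, the spout in front.
- tray_neck (a point): Middle of the tray's straight spout neck, 12 mm above the tray's underside, axes as the tray's: x = -75 mm in its frame. The neck is 55 mm wide outside (y), its side walls parallel for 20 mm (x); it can be pinched across from above.
- tray_handle (a point): Middle of the tray's handle, axes as the tray's: x = +50, z = 60 mm in its frame. A black straight grip bar along x, 56 mm long, 14 mm wide (y), 12 mm high, held over the pan by a strap at the rear wall. It can be pinched across, but only once the tray is clear of the rack.
- stopper_1: Loose fluted tube stopper, about 16 x 16 x 22 mm, 10 g, starting on the tray's floor; all five alike, one standing, the others lying. Origin: centre of its underside as it starts.
- stopper_2: Loose fluted tube stopper, about 16 x 16 x 22 mm, 10 g, starting on the tray's floor; all five alike, one standing, the others lying. Origin: centre of its underside as it starts.
- stopper_3: Loose fluted tube stopper, about 16 x 16 x 22 mm, 10 g, starting on the tray's floor; all five alike, one standing, the others lying. Origin: centre of its underside as it starts.
- stopper_4: Loose fluted tube stopper, about 16 x 16 x 22 mm, 10 g, starting on the tray's floor; all five alike, one standing, the others lying. Origin: centre of its underside as it starts.
- stopper_5: Loose fluted tube stopper, about 16 x 16 x 22 mm, 10 g, starting on the tray's floor; all five alike, one standing, the others lying. Origin: centre of its underside as it starts.
- rack: Fixed open aluminium tray rack like a small bridge, 110 deep (x) x 96 wide (y) x 84 mm high; clear inside 90 wide, 80 high; foot flanges 9 mm wider on each side. Origin on the bench under its centre; its own -x is the open front from which the tray's spout sticks out. Fixed on its top: a bench timer (18 mm high) in front, an upright green slide box (72 mm) behind.
- dryer: Fixed warm-air stopper dryer, white housing 140 deep (x) x 190 wide (y) mm. Origin on the bench under its centre; x from its louvred front to its back, y to the control end. A square steel basket fills the -y part; the control deck, 80 mm above the bench, the +y part. Toggle pivot at x 0, y 60, z 76 mm; pilot lens (amber glass, on the on side) at x +40, y 60, up to z 91 mm.
- basket (a point): Middle of the basket's inside floor, 35 mm above the bench, axes as the dryer's. The basket is 110 x 110 mm clear inside (x, y) and open above; its rim is 49 mm above this point, 84 mm above the bench.
- collar_grip (a point): Where to grip the toggle's black collar: on the lever's axis, 50 mm from the pivot with the collar down, moving with it; z points up along the lever. The collar is a plain round knurled sleeve, 20 mm in diameter, from 20 mm below to 18 mm above this point; below it the lever stands in a steel gate 23 mm wide that reaches up to 23 mm below this point.
- lever (a joint): Toggle lever, rad: 0 = off, leaning 0.35 rad from upright to the dryer's -x; 0.70 = on, leaning as far to its +x (pilot lens). It turns about the dryer's y axis through the pivot. With the collar down a gate locks it at either end; with the collar up it swings with almost no force.
- collar (a joint): Lift of the spring collar along the lever, m: 0 = down (home), 0.010 = fully up. The spring pulls it down with 4.5 N at 0 and 7.5 N at 0.010. From about 0.008 up the lever is free to swing; let go at either end of the throw it drops home by itself and locks.
- specimen_cup: Loose capped specimen cup, 48 mm diameter, 50 mm high, to be left alone. Origin: centre of its underside.
- open_cup: Loose empty measuring cup, 51 mm diameter, 55 mm high, to be left alone. Origin: centre of its underside.
- reagent_bottle: Loose reagent bottle, 48 mm diameter, 105 mm high, to be left alone. Origin: centre of its underside.
- centrifuge: Fixed bench centrifuge, round, drawn in to a cone at the top. With its front knob it fills x = 0.47 to 0.72, y = -0.42 to -0.18 m up to 0.24 m above the bench. Its origin is on the bench, within that. The bench in front of it (x below 0.46) is free between the dryer and the rack.
- microscope: Fixed microscope at the dryer's control end. It fills x = 0.39 to 0.60, y = 0.115 to 0.28 m up to 0.43 m above the bench (its stage, 0.12 to 0.135 m high, reaches nearest to the dryer; its head stands farther left, y above 0.15). Origin on the bench under it.
Things that resemble listed ones, but are neither listed nor needed, are in the scene too. What is shaped like the tray but turquoise is not meant.

How it is judged:
By the outcome, as a careful person would: the job done as asked, in the order asked, and still so for the second after the job is handed in, with the robot touching nothing.
It also fails if it takes over 72 s, if anything falls off the work surface, if the arm or the gripper's body presses on something with over 40 N, if the wrist force passes 120 N, or if a joint passes its speed limit or range.

## Working session

There is one attempt and no reset: what is moved stays moved. The work goes in short steps, each a Python script; the robot and the scene stay as the last script left them, time stands still between calls to the robot, and variables do not carry over. Pictures are saved under pics/ and viewed, and the job is handed in when it is done.

```bash
ls; mkdir -p pics; python3 - <<'E'
from plant import env
import cv2
print(env.current_clock(), env.tcp_to_grasp)
for n in ["side","top","wrist"]:
    im=env.read_camera(n); cv2.imwrite(f"pics/{n}0.png",im); print(n,env.camera_params(n))
print(env.current_clock())
E
```

```text
pics
0.0 18.700000000000003
side {'fovy': 57.349066037082586, 'cx': 253.79054578971386, 'cy': 191.4164563269054, 'rvec': array([ 0.16872012,  2.97099229, -0.91874818]), 'tvec': array([ 499.03321045,  252.28859794, 1136.32041795])}
top {'fovy': 53.197008376983376, 'cx': 250.70461137647874, 'cy': 185.6111189313956, 'rvec': array([ 2.18125729, -2.1378568 ,  0.13293699]), 'tvec': array([-302.3050922 ,  466.11220979, 1255.74687699])}
wrist {'fovy': 66.47032548726362, 'cx': 253.32971189709204, 'cy': 188.58556838648752, 'hand_eye': array([[ 9.99999506e-01, -2.31922384e-04, -9.66300459e-04,
        -1.16774953e+00],
       [ 4.95135824e-04,  9.59371980e-01,  2.82143861e-01,
        -7.18583402e+01],
       [ 8.61606109e-04, -2.82144200e-01,  9.59371622e-01,
        -1.43351386e+02],
       [ 0.00000000e+00,  0.00000000e+00,  0.00000000e+00,
         1.00000000e+00]])}
0.15
```

View pics/side0.png

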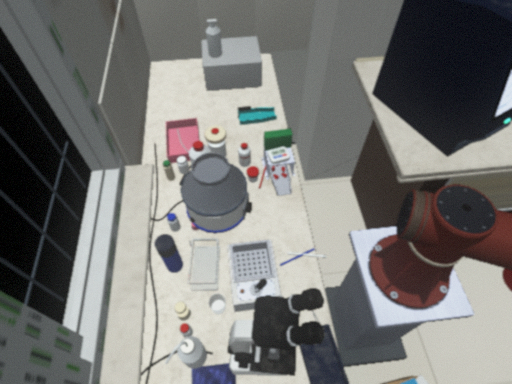

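View pics/top0.png

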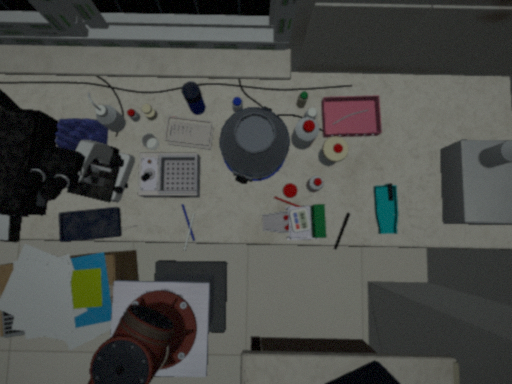

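View pics/wrist0.png

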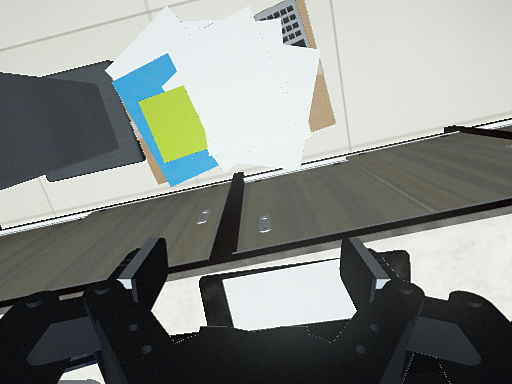

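```bash
cat > h.py <<'E'
import numpy as np, cv2
from scipy.spatial.transform import Rotation as R
from plant import env
def K(p):
    f=192/np.tan(np.radians(p["fovy"])/2); return f
def ext(name,pose=None):
    p=env.camera_params(name); f=K(p)
    if name!="wrist":
        Rm=cv2.Rodrigues(p["rvec"])[0]; t=p["tvec"]
        return Rm,t,f,p["cx"],p["cy"]
    pos,q=pose; T=np.eye(4); T[:3,:3]=R.from_quat(q).as_matrix(); T[:3,3]=pos
    M=np.linalg.inv(T@p["hand_eye"]); return M[:3,:3],M[:3,3],f,p["cx"],p["cy"]
def px2w(name,uv,z,pose=None):
    Rm,t,f,cx,cy=ext(name,pose)
    d=Rm.T@np.array([(uv[0]-cx)/f,(uv[1]-cy)/f,1]); o=-Rm.T@t
    return o+d*(z-o[2])/d[2]
def w2px(name,P,pose=None):
    Rm,t,f,cx,cy=ext(name,pose); P=np.atleast_2d(P)
    c=P@Rm.T+t; return np.c_[c[:,0]/c[:,2]*f+cx,c[:,1]/c[:,2]*f+cy]
def pose(): return np.array(env.current_tool_pos()),np.array(env.current_ee_rot())
def crop(src,box,scale,out):
    im=cv2.imread(src); l,t,r,b=box
    cv2.imwrite(out,cv2.resize(im[t:b,l:r],None,fx=scale,fy=scale,interpolation=cv2.INTER_CUBIC))
E
python3 - <<'E'
from h import *
crop("pics/top0.png",(120,110,350,260),3.4,"pics/top0c.png")
crop("pics/side0.png",(140,110,340,310),2.9,"pics/side0c.png")
for n,uv,z in [("dryer c",(169,175),80),("rack",(303,220),84),("spout tip",(264,222),24),("base",(165,320),0),("redcup",(290,190),50),("cup2",(316,184),50),("bottle",(335,150),100),("cuf",(150,142),50)]:
    print(n,px2w("top",uv,z).round())
E
```

```text
dryer c [495. -29.  80.]
rack [ 359. -461.   84.]
spout tip [ 352. -339.   24.]
base [ 26. -20.   0.]
redcup [ 458. -422.   50.]
cup2 [ 479. -508.   50.]
bottle [ 584. -560.  100.]
cuf [609.  46.  50.]
```

View pics/top0c.png

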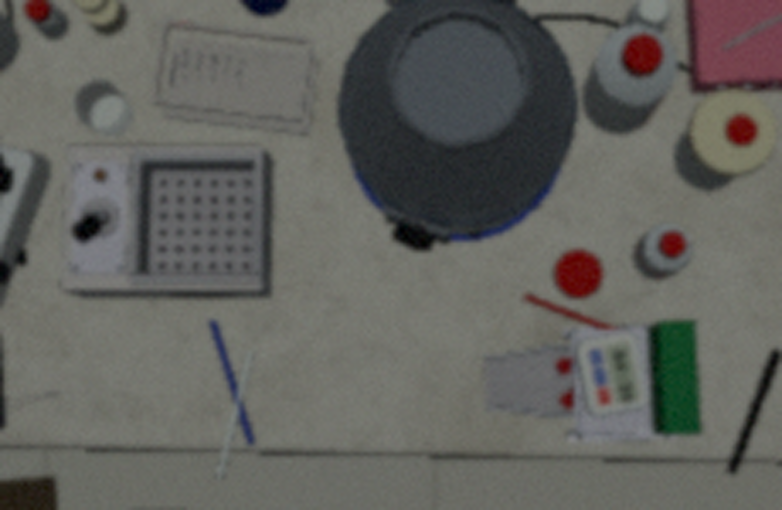

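View pics/side0c.png

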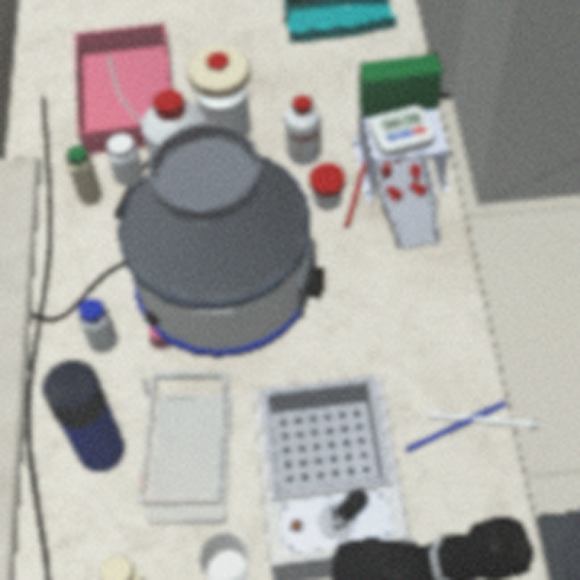

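```bash
python3 - <<'E'
from h import *
print(R.from_quat(env.current_ee_rot()).as_matrix().round(2))
for p,q in [([110,400,480],env.current_ee_rot()),([420,-40,480],[1,0,0,0]),([490,-40,260],[1,0,0,0]),([360,-330,190],[1,0,0,0]),([490,-40,260],[0,1,0,0])]:
    a=env.inverse_kinematics(p,q); print(p,None if a is None else np.round(a,2))
E
```

```text
[[ 0.22  0.98 -0.  ]
 [ 0.98 -0.22 -0.  ]
 [-0.   -0.   -1.  ]]
[110, 400, 480] [ 0.98 -0.21  0.27  2.06 -0.    1.21]
[420, -40, 480] [-0.41 -0.2   0.29  2.05  0.    1.16]
[490, -40, 260] [-0.35 -0.22 -0.16  1.63  0.    1.22]
[360, -330, 190] [-1.01 -0.24 -0.31  1.5   0.    0.56]
[490, -40, 260] [-0.35 -0.22 -0.16  1.63  0.   -1.92]
```

```bash
python3 - <<'E'
from h import *
env.movep([110,400,480],env.current_ee_rot())
env.movep([420,-40,480],[1,0,0,0])
env.movep([490,-40,260],[1,0,0,0])
np.save("pA.npy",np.r_[pose()]); cv2.imwrite("pics/wA.png",env.read_camera("wrist"))
for q in ["dryer","collar_grip","basket"]:
    print(q,[(round(d["score"],2),np.round(d["bbox"])) for d in env.look_for(q,"wrist")[:3]])
env.movep([360,-330,190],[1,0,0,0])
np.save("pB.npy",np.r_[pose()]); cv2.imwrite("pics/wB.png",env.read_camera("wrist"))
for q in ["tray","stopper_1","rack"]:
    print(q,[(round(d["score"],2),np.round(d["bbox"])) for d in env.look_for(q,"wrist")[:6]])
print(env.current_clock(), np.load("pA.npy"),np.load("pB.npy"))
E
```

```text
dryer [(0.63, array([197.,  59., 327., 234.]))]
collar_grip [(0.78, array([227.,  82., 263., 110.]))]
basket [(0.65, array([196.,  60., 330., 230.]))]
tray [(0.97, array([219., 168., 281., 274.]))]
stopper_1 [(0.79, array([226., 233., 244., 247.])), (0.61, array([258., 229., 272., 248.])), (0.58, array([231., 251., 239., 270.]))]
rack [(0.87, array([197., 227., 296., 331.]))]
5.825 [ 4.90378270e+02 -3.99009715e+01  2.61647198e+02  9.99999477e-01
  3.14514344e-04  9.11967839e-04  3.39788998e-04] [ 3.60614034e+02 -3.29501016e+02  1.90419813e+02  9.99999894e-01
  3.75686988e-04  2.45428086e-04  1.00057609e-04]
```

View pics/wA.png

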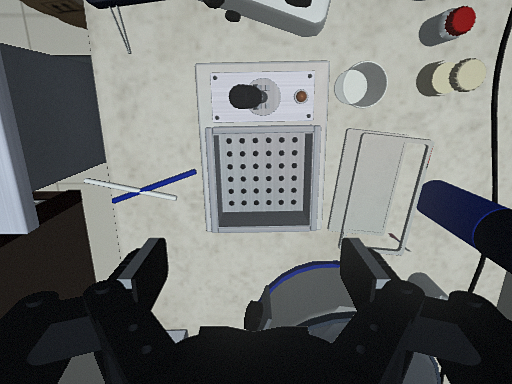

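View pics/wB.png

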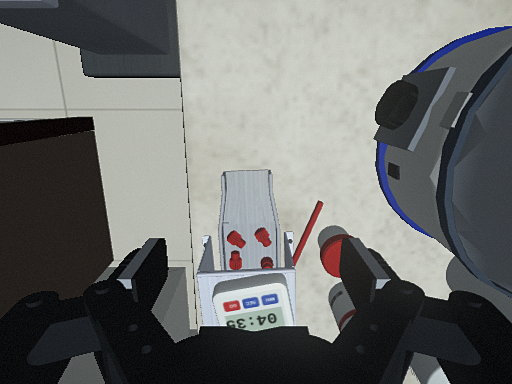

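```bash
python3 - <<'E'
from h import *
crop("pics/wB.png",(190,155,350,285),4.9,"pics/wBc.png")
crop("pics/wA.png",(190,50,340,240),3.1,"pics/wAc.png")
E
```

```text
(no output)
```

View pics/wBc.png

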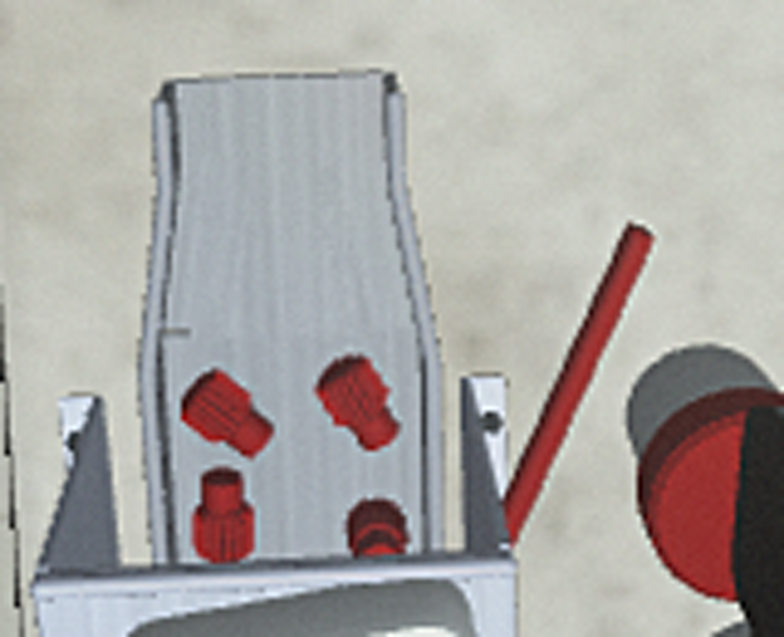

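View pics/wAc.png

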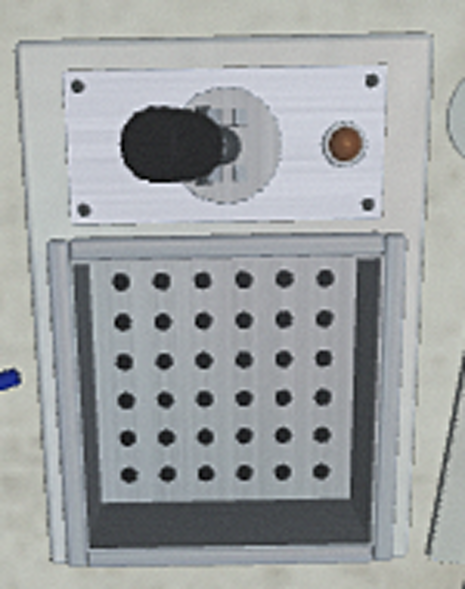

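```bash
python3 - <<'E'
from h import *
A=np.load("pA.npy");B=np.load("pB.npy")
pA=(A[:3],A[3:]);pB=(B[:3],B[3:])
fa=lambda x,y,z:px2w("wrist",(x/3.1+190-.3,y/3.1+50-.3),z,pA).round(1)
fb=lambda x,y,z:px2w("wrist",(x/4.9+190-.4,y/4.9+155-.4),z,pB).round(1)
for n,a in dict(neckL=(152,100,24),neckR=(405,95,24),floorL=(175,80,2.5),floorR=(388,70,2.5),wideL=(140,350,24),wideR=(440,350,24),rackL=(35,580,84),rackR=(517,560,84),neck2L=(158,185,24),neck2R=(408,180,24), footL=(60,400,3),footR=(508,376,3)).items(): print(n,fb(*a))
for n,a in dict(d1=(18,42,80),d2=(432,33,80),s1=(77,87,80),s2=(371,80,80),s3=(84,210,80),s4=(368,205,80),lens=(345,145,88),holes=(223,378,35),h1=(121,281,35),h2=(325,279,35),h3=(129,474,35),h4=(321,471,35),rimNL=(50,565,84),rimNR=(390,560,84),rimFL=(50,240,84),rimFR=(405,235,84),disc=(224,145,80)).items(): print(n,fa(*a))
E
```

```text
neckL [ 324.6 -335.    24. ]
neckR [ 380.7 -333.8   24. ]
floorL [ 327.7 -335.4    2.5]
floorR [ 378.  -333.     2.5]
wideL [ 319.9 -395.1   24. ]
wideR [ 390.1 -395.1   24. ]
rackL [ 305.2 -418.1   84. ]
rackR [ 400.7 -413.6   84. ]
neck2L [ 325.3 -354.7   24. ]
neck2R [ 381.8 -353.5   24. ]
footL [ 296.5 -418.1    3. ]
footR [ 409.3 -411.4    3. ]
d1 [430.8  68.8  80. ]
d2 [567.7  71.6  80. ]
s1 [449.8  54.9  80. ]
s2 [548.3  57.1  80. ]
s3 [450.7  14.7  80. ]
s4 [549.5  16.4  80. ]
lens [539.4  36.2  88. ]
holes [501.  -55.8  35. ]
h1 [459.3 -15.5  35. ]
h2 [541.9 -14.7  35. ]
h3 [460.8 -98.2  35. ]
h4 [543.5 -96.9  35. ]
rimNL [ 433.4 -118.2   84. ]
rimNR [ 564.4 -116.1   84. ]
rimFL [439.1   4.8  84. ]
rimFR [562.1   6.5  84. ]
disc [499.3  36.3  80. ]
```

```bash
cat >> h.py <<'E'
T2=np.array([[0,1,0],[1,0,0],[0,0,-1.]])
G=18.7
def tool_for_tray(phi,th,ref_w,ref_t,flip=False,h=(50,0,60)):
    """tool pose so that tray point ref_t sits at ref_w, spout heading phi (deg), tilt th (deg), grasped at handle point h"""
    Rt=R.from_euler('z',phi+180,degrees=True).as_matrix()@R.from_euler('y',-th,degrees=True).as_matrix()
    o=np.array(ref_w,float)-Rt@np.array(ref_t,float)
    Rtool=Rt@T2
    if flip: Rtool=Rtool@np.diag([-1,-1,1.])
    g=o+Rt@np.array(h,float)
    return g+Rtool[:,2]*G, R.from_matrix(Rtool).as_quat()
E
python3 - <<'E'
from h import *
tip=(-85,0,0)
for flip in (False,True):
  for phi in (0,20,35,50,65,80):
    d=np.array([np.cos(np.radians(phi)),np.sin(np.radians(phi)),0])
    w=np.array([500,-56,100])-25*d
    s=[]
    for th in (0,15,30,40,50,60):
        p,q=tool_for_tray(phi,th,w,tip,flip); a=env.inverse_kinematics(p,q)
        s.append("--" if a is None else str(np.round(a,1).tolist()))
    print(flip,phi,s)
for y in (-344,-260,-180,-160):
    print(y,env.inverse_kinematics([353-.042*(y+344),y,3],R.from_euler('z',.042)*R.from_quat([1,0,0,0])and [1,0,0,0]))
print(env.inverse_kinematics([347,-300,45],[1,0,0,0]))
E
```

```text
False 0 ['[-0.5, -0.8, -0.8, 1.6, 0.0, 2.6]', '[-0.4, -0.3, -0.4, 1.7, -0.1, 2.7]', '[-0.4, 0.1, -0.1, 1.9, -0.2, 2.8]', '[-0.3, 0.4, 0.2, 2.1, -0.2, 2.9]', '--', '--']
False 20 ['[-0.7, -0.7, -0.7, 1.5, 0.0, 2.1]', '[-0.5, -0.3, -0.4, 1.6, -0.2, 2.3]', '[-0.3, 0.1, -0.1, 1.8, -0.3, 2.5]', '[-0.3, 0.3, 0.1, 2.0, -0.4, 2.6]', '--', '--']
False 35 ['[-0.7, -0.6, -0.6, 1.5, 0.0, 1.8]', '[-0.5, -0.3, -0.4, 1.6, -0.2, 2.0]', '[-0.3, 0.0, -0.1, 1.8, -0.4, 2.3]', '[-0.2, 0.2, 0.1, 1.9, -0.5, 2.4]', '[-0.2, 0.5, 0.3, 2.1, -0.6, 2.6]', '--']
False 50 ['[-0.7, -0.4, -0.5, 1.4, 0.0, 1.5]', '[-0.5, -0.3, -0.4, 1.5, -0.3, 1.8]', '[-0.3, -0.1, -0.2, 1.6, -0.5, 2.0]', '[-0.2, 0.1, -0.0, 1.8, -0.6, 2.2]', '[-0.1, 0.3, 0.1, 1.9, -0.7, 2.4]', '--']
False 65 ['[-0.7, -0.3, -0.4, 1.4, 0.0, 1.3]', '[-0.5, -0.3, -0.4, 1.4, -0.3, 1.5]', '[-0.3, -0.1, -0.3, 1.5, -0.5, 1.7]', '[-0.2, 0.0, -0.2, 1.6, -0.7, 1.9]', '[-0.1, 0.2, -0.0, 1.7, -0.8, 2.1]', '[0.0, 0.4, 0.1, 1.9, -0.9, 2.3]']
False 80 ['[-0.7, -0.1, -0.3, 1.4, 0.0, 1.1]', '[-0.5, -0.2, -0.3, 1.4, -0.2, 1.2]', '[-0.3, -0.2, -0.3, 1.4, -0.5, 1.4]', '[-0
[... 1029 characters left out ...]
0.1, 0.2, -0.0, 1.7, -0.8, -1.1]', '[0.0, 0.4, 0.1, 1.9, -0.9, -0.8]']
True 80 ['[-0.7, -0.1, -0.3, 1.4, 0.0, -2.1]', '[-0.5, -0.2, -0.3, 1.4, -0.2, -1.9]', '[-0.3, -0.2, -0.3, 1.4, -0.5, -1.7]', '[-0.2, -0.2, -0.3, 1.4, -0.7, -1.6]', '[-0.1, -0.0, -0.2, 1.5, -0.9, -1.4]', '[0.0, 0.1, -0.1, 1.6, -1.0, -1.2]']
-344 [-1.03855103 -0.133088   -0.55789107  1.14599326  0.          0.5322453 ]
-260 [-0.94174519 -0.33130093 -0.72674929  1.17534796  0.          0.62905113]
-180 [-0.81820978 -0.51122448 -0.85987822  1.22214259  0.          0.75258655]
-160 [-0.78146267 -0.55272317 -0.8880858   1.23543369  0.          0.78933365]
[-0.99931873 -0.28950339 -0.61397318  1.24632653  0.          0.5714776 ]
```

```bash
python3 - <<'E'
from h import *
q=(R.from_euler('z',.042)*R.from_quat([1,0,0,0])).as_quat()
u=np.array([-.042,.9991,0])
P=np.array([353.1,-344.3,3.])
env.movep(P+[0,0,70],q)
env.move_l(P,q,feed=120)
env.move_gripper(50,force=40)
print("w",env.current_grip_width(),env.current_wrist_force(),pose()[0])
P0=pose()[0]; 
env.move_l(P0+165*u,q,feed=100)
print("w",env.current_grip_width(),env.current_wrist_force(),pose()[0],env.current_clock())
cv2.imwrite("pics/top1.png",env.read_camera("top"))
crop("pics/top1.png",(120,110,350,260),3.4,"pics/top1c.png")
E
```

```text
w 54.21179230774091 [0.47612418 1.76827304 5.20021468] [ 353.51371085 -344.96126792    4.06376946]
w 54.18145899180888 [1.03587133 1.42498912 4.6494363 ] [ 346.61408742 -179.93284727    4.05082624] 9.2833
```

View pics/top1c.png

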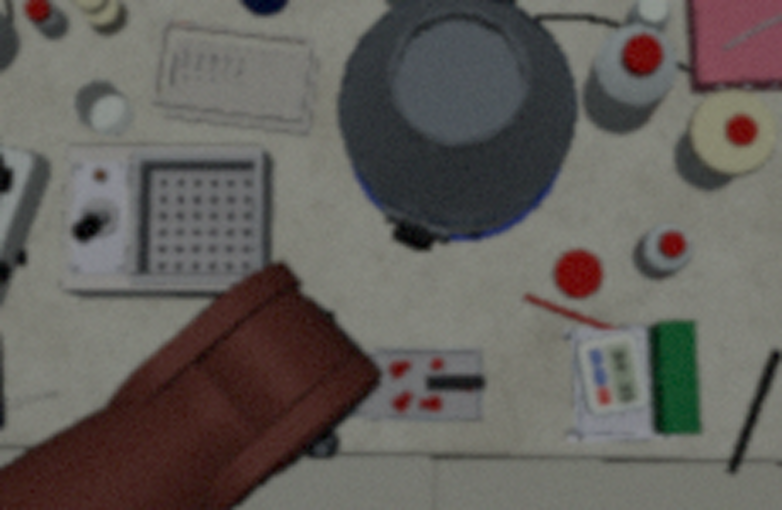

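```bash
python3 - <<'E'
from h import *
q=(R.from_euler('z',.042)*R.from_quat([1,0,0,0])).as_quat()
env.move_gripper(80)
p=pose()[0]
env.move_l(p+[0,0,110],q,feed=200)
env.movep([351.9,-290,150],q)
B=np.r_[pose()];np.save("pC.npy",B); cv2.imwrite("pics/wC.png",env.read_camera("wrist"))
for qq in ["tray","tray_handle","stopper_1"]:
    print(qq,[(round(d["score"],2),np.round(d["bbox"])) for d in env.look_for(qq,"wrist")[:6]])
print(w2px("wrist",[[351.9,-304.8,66],[351.9-.042*28,-304.8+28,66],[351.9+.042*28,-304.8-28,66]],(B[:3],B[3:])),env.current_clock())
E
```

```text
tray [(0.63, array([211.,  41., 293., 242.]))]
tray_handle [(0.81, array([214.,  35., 294., 238.]))]
stopper_1 [(0.77, array([224., 129., 248., 150.])), (0.61, array([264., 128., 279., 149.])), (0.59, array([268., 170., 279., 179.]))]
[[254.195145   211.22142346]
 [254.16187136 178.15805507]
 [254.2263119  242.19135452]] 11.1417
```

View pics/wC.png

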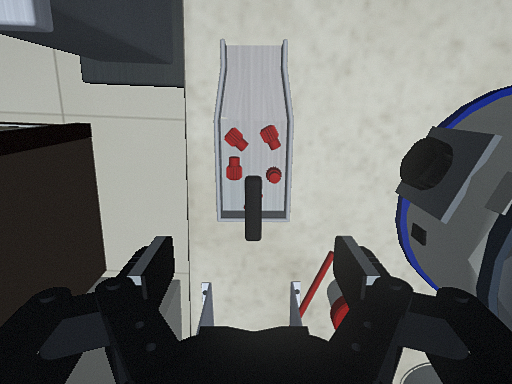

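```bash
python3 - <<'E'
from h import *
q=(R.from_euler('z',.042)*R.from_quat([1,0,0,0])).as_quat()
P=np.array([351.9,-304.0,41.5])
env.move_l(P,q,feed=150)
env.move_gripper(8,force=100)
print("w",env.current_grip_width(),env.current_wrist_force(),pose()[0])
env.move_l(P+[0,0,110],q,feed=150)
print("w",env.current_grip_width(),env.current_wrist_force(),pose()[0],env.current_clock())
phi=65;d=np.array([np.cos(np.radians(phi)),np.sin(np.radians(phi)),0])
w=np.array([500,-56,112])-28*d
p,qq=tool_for_tray(phi,0,w,(-85,0,0))
env.move_l(p,qq,feed=180)
np.save("pD.npy",np.r_[pose()]); cv2.imwrite("pics/wD.png",env.read_camera("wrist"))
cv2.imwrite("pics/side2.png",env.read_camera("side"))
crop("pics/side2.png",(140,110,340,310),2.9,"pics/side2c.png")
print(env.current_clock())
E
```

```text
w 12.154521266345654 [-0.95836395  0.63101418  4.59071432] [ 351.97140287 -304.1606415    41.82041616]
w 12.016455989041889 [-0.45282069  0.20935996 -3.0577372 ] [ 351.58500686 -303.48564528  150.29633749] 13.5417
14.5
```

View pics/wD.png

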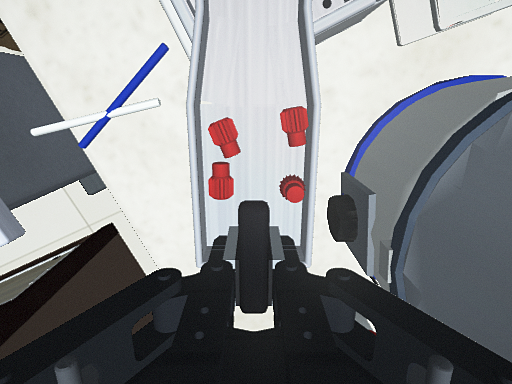

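View pics/side2c.png

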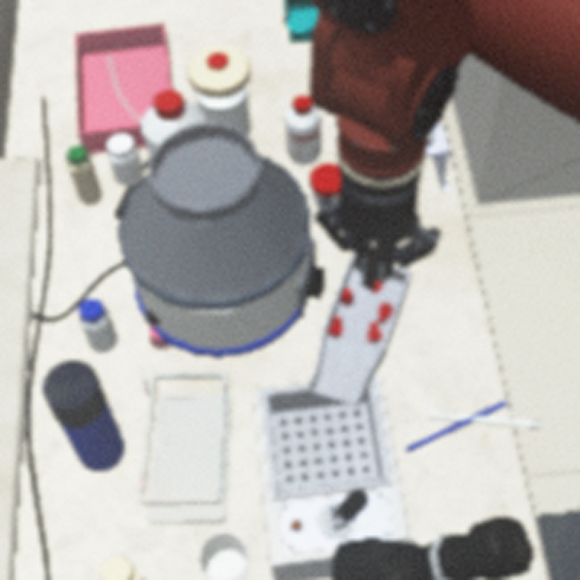

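```bash
python3 - <<'E'
from h import *
phi=65;d=np.array([np.cos(np.radians(phi)),np.sin(np.radians(phi)),0])
def go(th,z,feed):
    w=np.array([500,-56,z])-28*d
    p,qq=tool_for_tray(phi,th,w,(-85,0,0)); env.move_l(p,qq,feed=feed)
for th,z,f in [(12,105,100),(20,100,70),(27,97,50),(33,97,50),(39,97,50)]:
    go(th,z,f)
env.dwell(.4)
np.save("pE.npy",np.r_[pose()]); cv2.imwrite("pics/wE.png",env.read_camera("wrist"))
cv2.imwrite("pics/side3.png",env.read_camera("side"))
crop("pics/side3.png",(140,110,340,310),2.9,"pics/side3c.png")
print(env.current_clock(),env.current_grip_width())
E
```

```text
17.0917 12.07207987684764
```

View pics/wE.png

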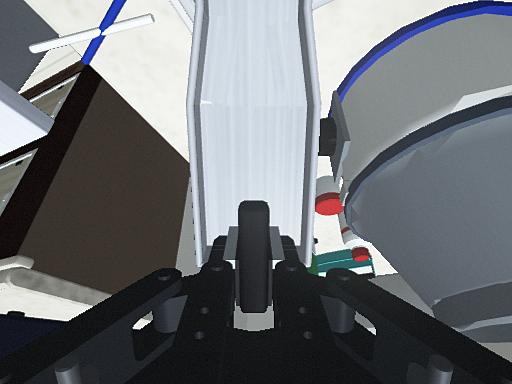

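View pics/side3c.png

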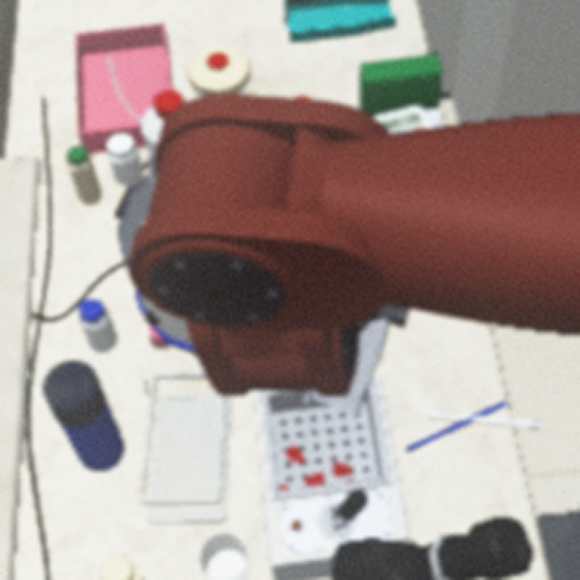

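```bash
python3 - <<'E'
from h import *
phi=65;d=np.array([np.cos(np.radians(phi)),np.sin(np.radians(phi)),0])
def go(th,z,feed,back=28):
    w=np.array([500,-56,z])-back*d
    p,qq=tool_for_tray(phi,th,w,(-85,0,0)); env.move_l(p,qq,feed=feed)
go(46,97,60); go(53,97,60); env.dwell(.3)
go(40,110,150,50); go(20,125,200,70); go(0,140,200,80)
np.save("pF.npy",np.r_[pose()]); cv2.imwrite("pics/wF.png",env.read_camera("wrist"))
# toward placing spot, clear of basket
env.move_l([360,-270,170],(R.from_euler('z',.042)*R.from_quat([1,0,0,0])).as_quat(),feed=250)
cv2.imwrite("pics/side4.png",env.read_camera("side"))
cv2.imwrite("pics/top4.png",env.read_camera("top"))
crop("pics/side4.png",(215,230,295,310),7,"pics/side4c.png")
crop("pics/top4.png",(130,140,290,260),5,"pics/top4c.png")
print(env.current_clock(),env.current_grip_width())
E
```

```text
20.55 11.948048810372732
```

View pics/wF.png

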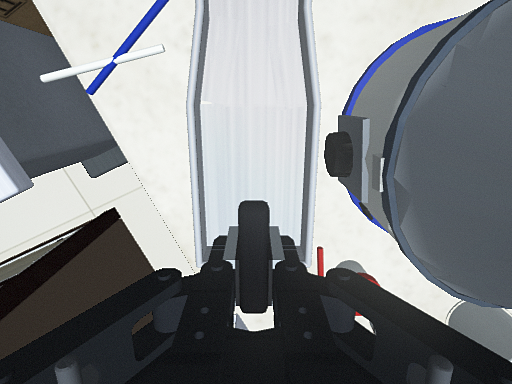

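View pics/side4c.png

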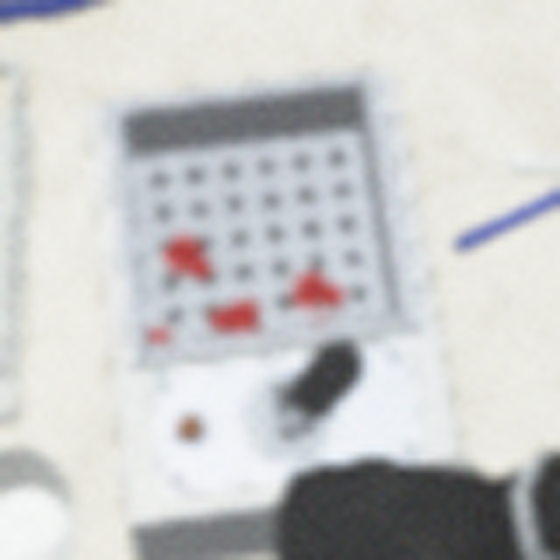

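View pics/top4c.png

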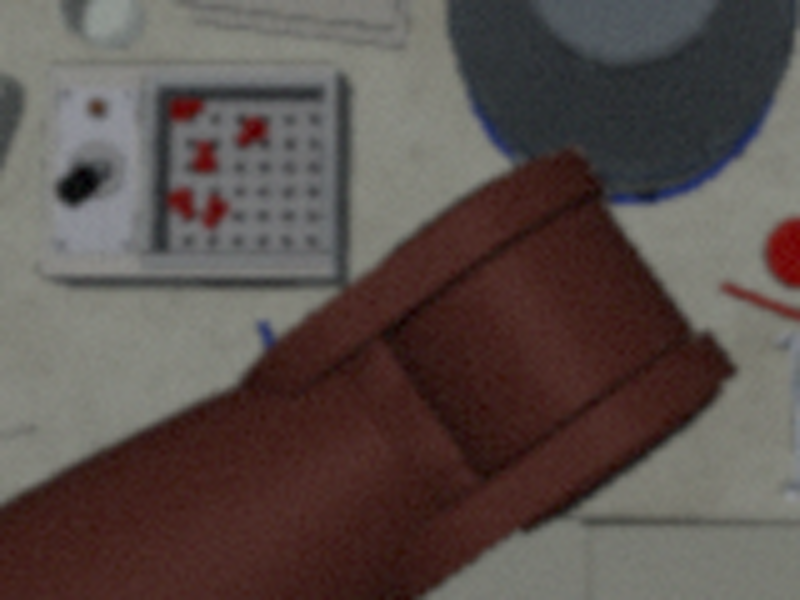

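```bash
python3 - <<'E'
from h import *
q=(R.from_euler('z',.042)*R.from_quat([1,0,0,0])).as_quat()
env.move_l([357,-300,60],q,feed=200)
r=env.move_l([357,-300,40],q,feed=30,threshold=4)
print(r,pose()[0],env.current_wrist_force())
env.move_gripper(50)
env.dwell(.2)
p=pose()[0]
env.move_l(p+[0,0,130],q,feed=250)
p=pose()[0]
env.movep([430,-60,270],[1,0,0,0])
cv2.imwrite("pics/wG.png",env.read_camera("wrist")); np.save("pG.npy",np.r_[pose()])
cv2.imwrite("pics/side5.png",env.read_camera("side"))
cv2.imwrite("pics/top5.png",env.read_camera("top"))
crop("pics/side5.png",(215,110,345,310),3,"pics/side5c.png")
crop("pics/top5.png",(130,110,330,260),4,"pics/top5c.png")
print(env.current_clock(),env.current_grip_width())
E
```

```text
True [ 356.75003814 -299.82992311   41.80387158] [-1.13338593 -0.8672924   5.28449868]
24.375 50.05283213575311
```

View pics/wG.png

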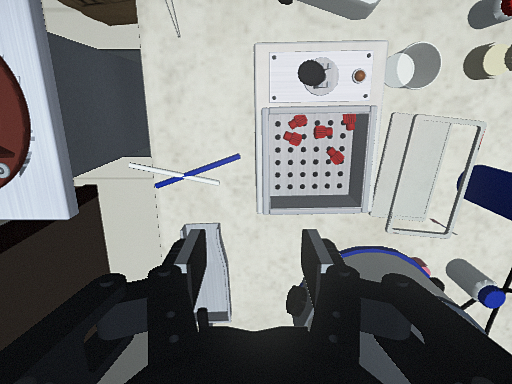

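View pics/side5c.png

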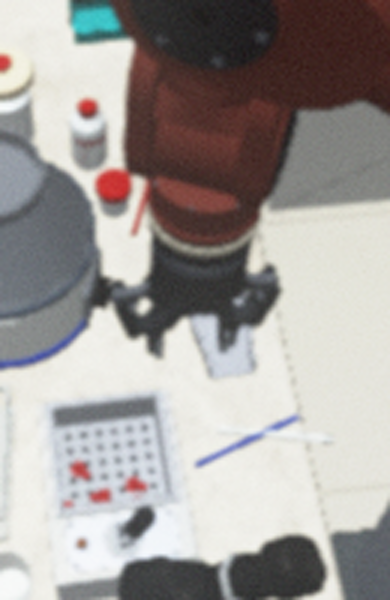

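View pics/top5c.png

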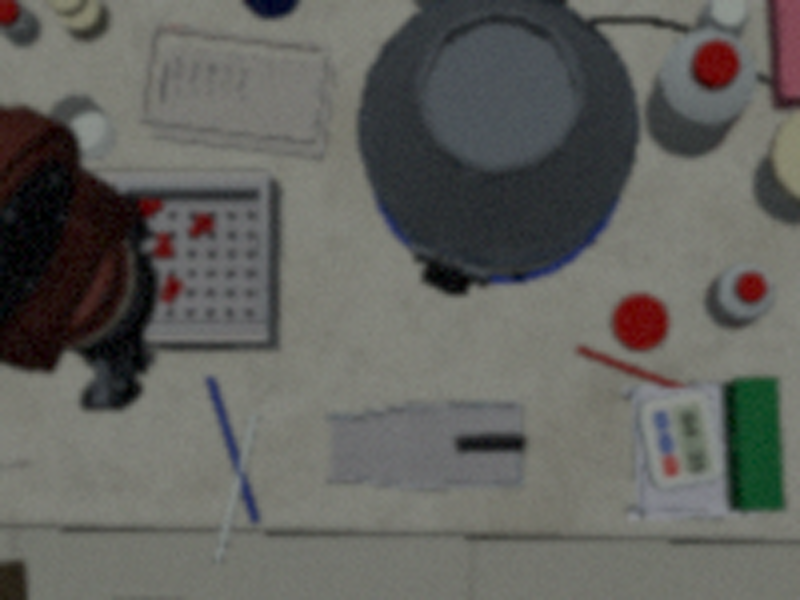

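```bash
python3 - <<'E'
from h import *
for n,f in (("wG","pG"),("wA","pA")):
    B=np.load(f+".npy");ps=(B[:3],B[3:]); im=cv2.imread(f"pics/{n}.png")
    big=cv2.resize(im,None,fx=5,fy=5,interpolation=cv2.INTER_CUBIC)
    yaw=.018; X=np.array([np.cos(yaw),np.sin(yaw),0]);Y=np.array([-np.sin(yaw),np.cos(yaw),0]);Z=np.array([0,0,1.])
    piv=np.array([499.6,36,76]); th=-.35
    ax=np.sin(th)*X+np.cos(th)*Z; e=np.cos(th)*X-np.sin(th)*Z
    for r,c in ((30,(0,255,0)),(68,(0,255,255))):
        a=np.linspace(0,2*np.pi,60); P=piv+r*ax+10*(np.cos(a)[:,None]*e+np.sin(a)[:,None]*Y)
        u=((w2px("wrist",P,ps)+.5)*5).astype(int); cv2.polylines(big,[u],True,c,1)
    l=w2px("wrist",[piv+40*X+[0,0,13]],ps)[0]*5; cv2.circle(big,tuple(int(v) for v in l),6,(255,0,0),1)
    c=w2px("wrist",[piv],ps)[0].astype(int)*5
    cv2.imwrite(f"pics/{n}o.png",big[max(c[1]-180,0):c[1]+180,c[0]-250:c[0]+330])
E
```

```text
(no output)
```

View pics/wGo.png

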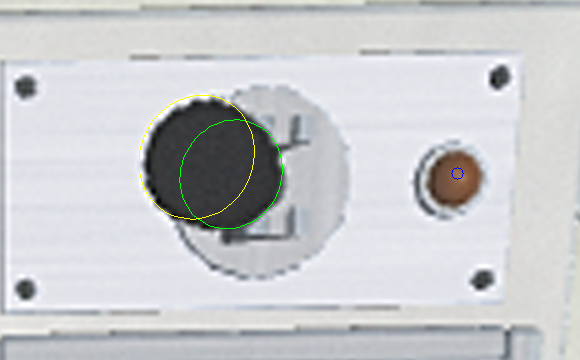

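View pics/wAo.png

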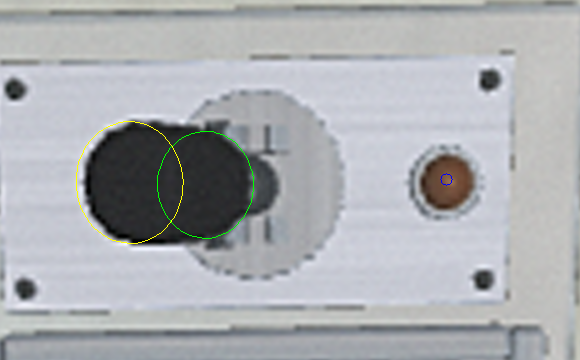

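```bash
cat >> h.py <<'E'
yaw=.018; DX=np.array([np.cos(yaw),np.sin(yaw),0]);DY=np.array([-np.sin(yaw),np.cos(yaw),0]);DZ=np.array([0,0,1.])
piv=np.array([500.6,35.5,76])
def lev(a,r,s=1):
    ax=np.sin(a)*DX+np.cos(a)*DZ; x=s*DY; z=-ax
    return piv+r*ax, R.from_matrix(np.c_[x,np.cross(z,x),z]).as_quat()
E
python3 - <<'E'
from h import *
for s in (1,-1):
  for a,r in ((-.35,110),(-.35,33),(-.35,43),(0,43),(.365,43),(.365,120)):
    k=env.inverse_kinematics(*lev(a,r,s)); print(s,a,r,None if k is None else np.round(k,2))
print(np.round(env.current_qpos(),2))
E
```

```text
1 -0.35 110 None
1 -0.35 33 [-0.26 -0.77 -0.88  1.12  0.09 -0.26]
1 -0.35 43 [-0.26 -0.78 -0.87  1.14  0.09 -0.26]
1 0 43 [-0.19 -0.19 -0.39  1.37  0.   -0.21]
1 0.365 43 [-0.15  0.35  0.11  1.7  -0.06 -0.16]
1 0.365 120 [-0.14  0.42  0.33  1.84 -0.06 -0.15]
-1 -0.35 110 None
-1 -0.35 33 [-0.26 -0.77 -0.88  1.12  0.09  2.88]
-1 -0.35 43 [-0.26 -0.78 -0.87  1.14  0.09  2.88]
-1 0 43 [-0.19 -0.19 -0.39  1.37  0.    2.93]
-1 0.365 43 [-0.15  0.35  0.11  1.7  -0.06  2.99]
-1 0.365 120 [-0.14  0.42  0.33  1.84 -0.06  2.99]
[-0.44 -0.39 -0.28  1.68 -0.    1.13]
```

```bash
cat >> h.py <<'E'
def levg(a,r,off=.1):
    ax=np.sin(a)*DX+np.cos(a)*DZ; g=piv+r*ax
    at=np.sin(a+off)*DX+np.cos(a+off)*DZ; x=DY; z=-at
    return g+G*z, R.from_matrix(np.c_[x,np.cross(z,x),z]).as_quat()
E
python3 - <<'E'
from h import *
for off in (.1,.15):
  for a,r in ((-.35,130),(-.35,110),(-.35,52),(-.35,62),(.365,62),(.365,130)):
    k=env.inverse_kinematics(*levg(a,r,off)); print(off,a,r,None if k is None else np.round(k,2))
pa=levg(-.35,52); 
for dz in (50,70,90):
    print(dz,env.inverse_kinematics(pa[0]+[0,0,dz],pa[1]), env.inverse_kinematics(pa[0]+[25,0,dz],levg(-.35,52,.2)[1]))
E
```

```text
0.1 -0.35 130 [-0.25 -0.7  -0.69  1.35  0.07 -0.26]
0.1 -0.35 110 [-0.25 -0.68 -0.71  1.3   0.07 -0.26]
0.1 -0.35 52 [-0.24 -0.6  -0.76  1.18  0.06 -0.25]
0.1 -0.35 62 [-0.24 -0.62 -0.75  1.2   0.06 -0.25]
0.1 0.365 62 [-0.14  0.47  0.24  1.8  -0.07 -0.14]
0.1 0.365 130 [-0.14  0.54  0.44  1.93 -0.07 -0.14]
0.15 -0.35 130 [-0.25 -0.63 -0.63  1.37  0.05 -0.26]
0.15 -0.35 110 [-0.24 -0.61 -0.65  1.33  0.05 -0.25]
0.15 -0.35 52 [-0.23 -0.53 -0.7   1.21  0.05 -0.24]
0.15 -0.35 62 [-0.23 -0.54 -0.69  1.23  0.05 -0.24]
0.15 0.365 62 [-0.14  0.54  0.3   1.85 -0.08 -0.14]
0.15 0.365 130 [-0.13  0.6   0.51  1.98 -0.07 -0.13]
50 [-0.23653246 -0.60793044 -0.66821671  1.26824844  0.06233494 -0.24694221] [-0.20676033 -0.37113679 -0.48367002  1.31198169  0.03331184 -0.2223193 ]
70 [-0.23653246 -0.60514378 -0.63016226  1.30351623  0.06233494 -0.24694221] [-0.20676033 -0.37190818 -0.44805817  1.34836493  0.03331184 -0.2223193 ]
90 [-0.23653246 -0.60002914 -0.59051145  1.33805241  0.06233494 -0.24694221] [-0.20676033 -0.37038932 -0.41065549  1.38424876  0.03331184 -0.2223193 ]
```

```bash
python3 - <<'E'
from h import *
env.movep(*levg(-.35,125))
B=np.r_[pose()];np.save("pH.npy",B); cv2.imwrite("pics/wH.png",env.read_camera("wrist"))
r=env.move_l(*levg(-.35,53),feed=100,threshold=10)
print("hit",r,pose()[0],levg(-.35,53)[0],env.current_wrist_force())
cv2.imwrite("pics/side6.png",env.read_camera("side"))
crop("pics/side6.png",(200,220,320,310),6,"pics/side6c.png")
cv2.imwrite("pics/wI.png",env.read_camera("wrist"))
print(env.current_clock())
E
```

```text
hit False [487.27134289  35.18636969 108.26296672] [487.05506482  35.25616483 107.66809149] [-0.65496009 -0.13006902  0.06484704]
26.65
```

View pics/wI.png

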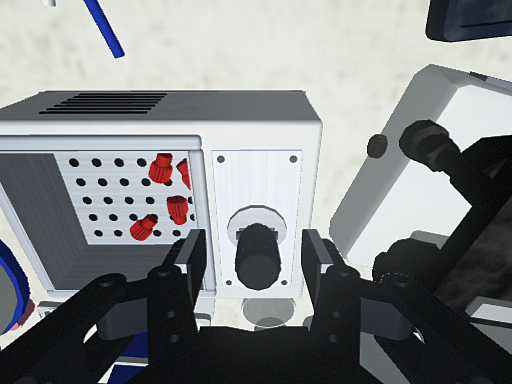

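View pics/side6c.png

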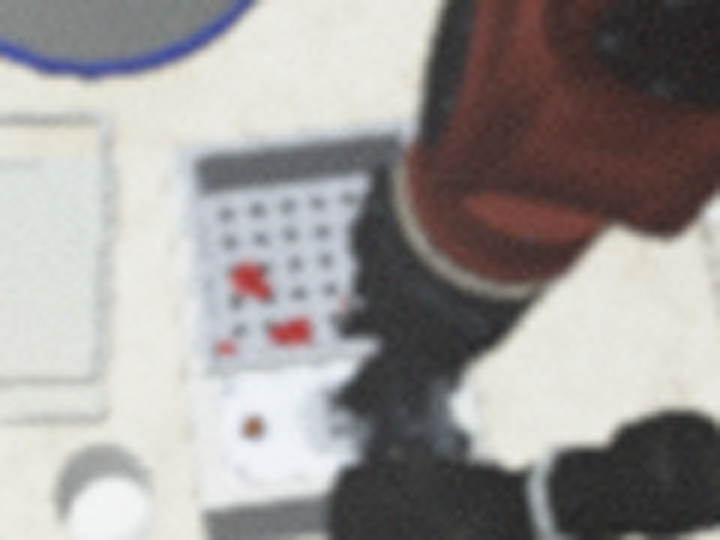

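```bash
python3 - <<'E'
from h import *
env.move_gripper(12,force=70)
print("w",env.current_grip_width(),np.round(env.current_wrist_force(),1))
env.move_l(*levg(-.35,62.8),feed=40)
print("up",np.round(env.current_wrist_force(),1),pose()[0]-levg(-.35,62.8)[0])
for a in np.linspace(-.35,.36,7)[1:]:
    env.move_l(*levg(a,62.6),feed=60); print(round(a,2),np.round(env.current_wrist_force(),1),(pose()[0]-levg(a,62.6)[0]).round(1))
print(env.current_clock(),env.current_grip_width())
cv2.imwrite("pics/wJ.png",env.read_camera("wrist"))
E
```

```text
w 17.982673471239956 [-2.8  7.6  7. ]
up [ 5.4  5.1 -5.7] [ 0.27270148  1.11923581 -0.14544236]
-0.23 [ 4.7  6.2 -6. ] [ 0.2  1.1 -0.9]
-0.11 [ 2.3  5.6 -3.9] [ 0.3  1.1 -0.7]
0.01 [ 2.8  5.8 -7.6] [ 0.1  1.1 -1.4]
0.12 [ 0.3  5.5 -3.1] [ 0.3  1.1 -0.9]
0.24 [ 0.1  5.8 -6.2] [-0.   1.1 -1.5]
0.36 [-3.1  6.5 -6.4] [-0.8  1.2 -2.1]
29.5667 18.28094460940353
```

View pics/wJ.png

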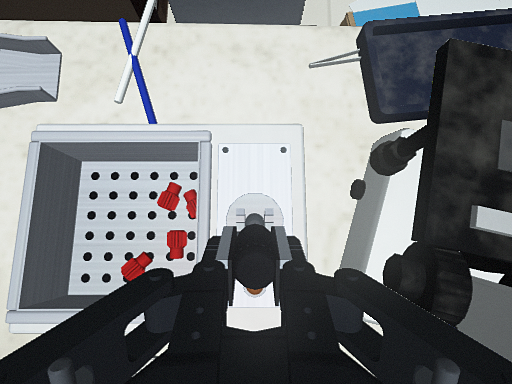

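```bash
python3 - <<'E'
from h import *
env.move_l(*levg(.385,62.0),feed=40)
print(np.round(env.current_wrist_force(),1))
# ease down along lever to help it home, then release
env.move_l(*levg(.37,54),feed=40)
print(np.round(env.current_wrist_force(),1),(pose()[0]-levg(.37,54)[0]).round(1))
env.move_gripper(50)
env.move_l(*levg(.35,130),feed=150)
B=np.r_[pose()];np.save("pK.npy",B)
cv2.imwrite("pics/wK.png",env.read_camera("wrist"))
print(env.current_clock())
E
```

```text
[-6.6  4.6 -4.8]
[-1.2  7.2 -1. ] [-0.4  1.2 -0.4]
31.3333
```

View pics/wK.png

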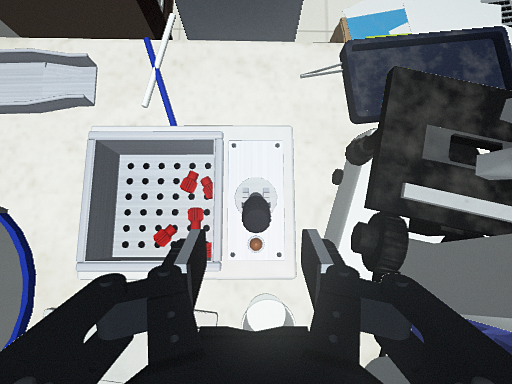

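```bash
python3 - <<'E'
from h import *
env.movep([430,-60,270],[1,0,0,0])
B=np.r_[pose()];ps=(B[:3],B[3:]); im=env.read_camera("wrist")
cv2.imwrite("pics/wL.png",im)
def ov(im,ps,name):
    big=cv2.resize(im,None,fx=5,fy=5,interpolation=cv2.INTER_CUBIC); th=.35
    ax=np.sin(th)*DX+np.cos(th)*DZ; e=np.cos(th)*DX-np.sin(th)*DZ
    for r,c in ((30,(0,255,0)),(68,(0,255,255)),(78,(255,0,255))):
        a=np.linspace(0,2*np.pi,60); P=piv+r*ax+10*(np.cos(a)[:,None]*e+np.sin(a)[:,None]*DY)
        cv2.polylines(big,[((w2px("wrist",P,ps)+.5)*5).astype(int)],True,c,1)
    c=w2px("wrist",[piv],ps)[0].astype(int)*5
    cv2.imwrite(name,big[max(c[1]-180,0):c[1]+180,max(c[0]-250,0):c[0]+330])
ov(im,ps,"pics/wLo.png")
K_=np.load("pK.npy"); ov(cv2.imread("pics/wK.png"),(K_[:3],K_[3:]),"pics/wKo.png")
s=env.read_camera("side");cv2.imwrite("pics/side7.png",s);crop("pics/side7.png",(215,110,345,310),3,"pics/side7c.png")
print(env.current_clock())
E
```

```text
32.6
```

View pics/wLo.png

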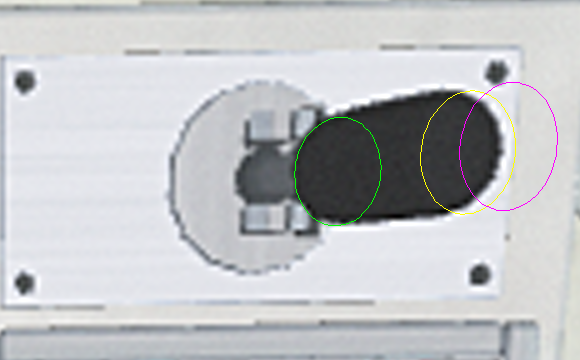

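View pics/wKo.png

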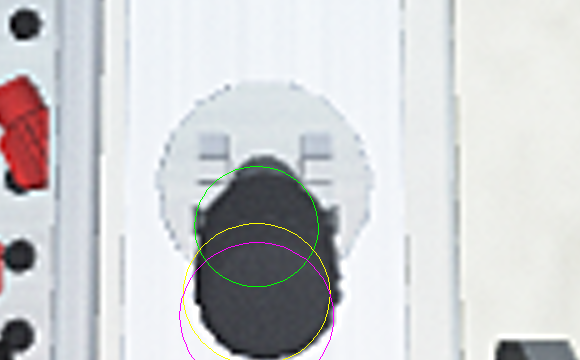

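View pics/wL.png

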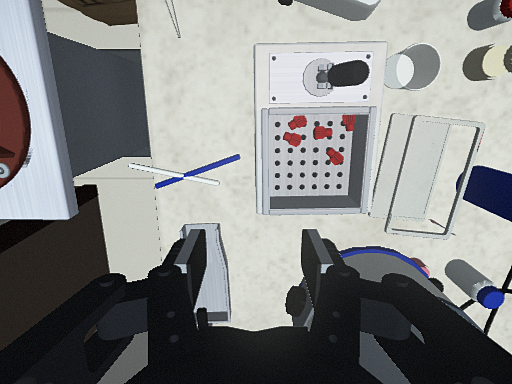

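View pics/side7c.png

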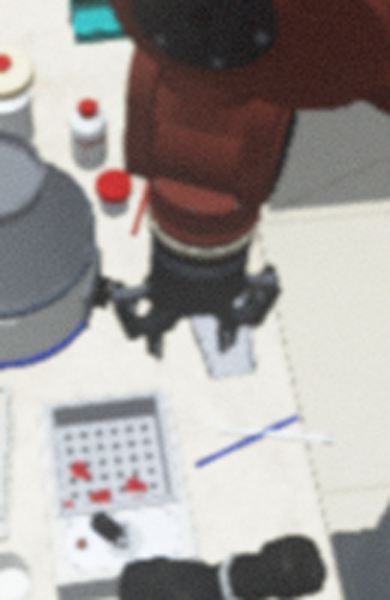

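```bash
python3 - <<'E'
from plant import env
env.close_job(); print(env.current_clock())
E
```

```text
the job is handed in; nothing more can be done
the job is handed in; nothing more can be done
```

I loaded and started the dryer, then handed the job in at about 33 s of the 72 s allowed. I drew the tray out by its spout neck and re-gripped it by the handle. I then tipped it over the basket, stood it back on the bench, lifted the collar, threw the lever to the lens side and let the collar down.

Last checks before handing in:
- **Stoppers:** the final wrist picture shows all five red stoppers in the basket.
- **Tray:** it was empty when I levelled it after tipping. The contact force on setting down came at the same height as when I first gripped it, so it should be flat. It looks flat in the top view.
- **Dryer switch:** the collar outline matches the "down" position on the lens side within 1–2 mm. There is no reading of the joint itself, so this rests on the pictures alone.
- **Cups and bottle:** none was touched, and they look unmoved in the pictures.
- **Forces:** every wrist force I read was below about 10 N. I read it only at the ends of moves, not throughout.

No check failed, and none disagreed beyond 1–2 mm of calibration error.

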